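Take the grinder out of service: sign up, fuse carrier out

TASK

The bench grinder is being taken out of service. First stand the flat plywood warning block, which lies on the bench, upright on one of its short ends on the bench and let go of it; then pinch the two side catches of the fuse carrier together, draw the carrier straight up out of the fuse base and finish while still holding it by the pinched catches, upright and still, with its foot at least 6 cm above the top of the base. The warning block must stay standing, and the other things on the bench stay where they are.

Things in the scene. Friction and masses are not known exactly. Their poses are not given: they have to be found in the camera images.
- sign_center (a point): Centre of the loose plywood warning block: 110 mm long (its x axis), 56 mm wide (y), 25 mm thick (z), about 110 g, both broad faces marked with a thin dark triangle outline and a bar. It starts lying flat on the bench, so this point starts 12.5 mm above the bench; it may be stood on either 56 x 25 mm end.
- fuse_base: Fixed black fuse base. Origin: on the bench, under the middle of its open socket; z up, x from the socket to the spare way. Plate 150 x 100 x 8 mm, x from -42 to +108 mm; socket walls 80 mm wide (y), 45 mm high, mouth 47 x 43 mm (x, y). The second way, middle at x = +66 mm, is closed by a flat cap, top 55 mm above the bench.
- carrier_grip (a point): Middle line of the loose fuse carrier, 74 mm above its foot: the height to pinch its catches. z up, y from catch to catch, yaw as the base's. Carrier: grey upright block, 44 mm (x) by 40 mm (y), 100 mm high, about 0.25 kg, standing in the socket, its top 108 mm above the bench. Catches on its two y sides: 56 mm over both when out, 44 mm when pressed home.
- carrier_foot (a point): Centre of the underside of the fuse carrier (axes as carrier_grip). Seated, it is on the socket floor, 8 mm above the bench; the top of the socket walls is 45 mm above the bench.
- catch_a (a joint): Black ribbed spring catch plate on the carrier's +y side, 22 mm wide (x), 52 to 92 mm above the foot, outer face 28 mm from the middle line. 0 = out, 0.006 m = fully in. About 2 N to start, 6 N fully in. A tooth low on it locks under a ledge in the base until it is in by 3 to 4.5 mm.
- catch_b (a joint): The same catch on the carrier's -y side: 0 = out and locked, 0.006 m = fully in.
- screwdriver_grip (a point): Loose screwdriver lying on the bench between warning block and fuse base, 170 mm long; not to be moved. This point is on its handle.
- collar: Loose steel collar lying flat, 32 mm across, 12 mm high, not to be moved; origin under its middle.
- tin: Loose round steel tin, 60 mm across, 45 mm high, not to be moved; origin under its middle.
- stone: Loose grey sharpening stone, 100 x 40 x 20 mm, lying flat, not to be moved; origin under its middle.
Things that resemble listed ones, but are neither listed nor needed, are in the scene too. Of the things that look like the part that bears carrier_grip, the middle-sized one is meant.

How it is judged:
By the outcome, as a careful person would: the job done as asked, in the order asked, and still so for the second after the job is handed in, while the arm keeps its last pose, push and grip.
It also fails if it takes over 48 s, if anything falls off the work surface, if the arm or the gripper's body presses on something with over 40 N, if the wrist force passes 120 N, or if a joint passes its speed limit or range.

ROBOT

A 6-joint arm with a two-finger parallel gripper is mounted at the origin on the work surface. World frame = base frame: x ahead of the robot, y to its left, z up, the work surface at z = 0. Lengths are in m, angles in degrees, forces in N, time in s.
With the tool pointing down it reaches from about 0.25 to 0.8 m from the base axis. Payload 3.9 kg.
Tool frame: the origin (TCP) lies at the very end of the fingers, on their centre line; the grasp point (between the pads) lies 19 mm behind it; z points along the fingers, x is the direction in which the jaws open and shut, and the axes are right-handed (so a half turn about z gives the same grasp; the last joint's range is limited). The gripper opens to 85 mm and grips with 20 to 120 N. Pads are 22 mm wide; open, the fingers measure 114 mm over their backs; the gripper's body (76 mm by 85 mm) begins 54 mm behind the grasp point. The pads swing forward as they close: fully open they stand 13 mm farther back than shut.
Start: joints at [0, 14.897, -7.913, 67.191, 0, 90], TCP at [0.525, -0, 0.231] pointing down, gripper open.
Joint ranges: [-159.42, 159.42], [-47.68, 98.78], [-73.54, 78.23], [-108.79, 121.32], [-90, 84.71], [-180, 180]. Speed limits (degrees/s): [147.25, 147.25, 180, 180, 180, 180].

INTERFACE

Orientations are given as [roll, pitch, yaw] about the fixed x, y, z axes, in that order (R = Rz(yaw) Ry(pitch) Rx(roll)).
In Python, from plant import robot gives the robot as it stands. Calls block until the motion is done:
- robot.move_to(position, orientation): joint-space move of the TCP to a pose.
- robot.move_linear(position, frame=None, speed=0.15): straight line of the TCP; frame=None keeps the orientation; speed is the mean speed in m/s.
- robot.movej(angles): joint-space move.
- robot.set_gripper(opening, effort=None): opening from 0.0 (shut) to 1.0 (fully open); effort is the grip in N (None keeps the last); returns when the fingers have stopped.
- robot.sleep(seconds).
- robot.inverse_kinematics(position, orientation): joint angles nearest the present ones, or None.
- robot.state(): the state.
- robot.camera(name): name is "scene" or "side" or "wrist"; returns (picture, depth): 420x560x3 uint8, red, green, blue; 420x560 float32, m along the optical axis (not along the pixel's ray), 0 where there is no reading.
- robot.camera_model(name): a dict with "intrinsics" (3x3 intrinsics, pixels), "R" (3x3) and "t" (3): a world point X has camera coordinates R X + t. Camera axes: x right, y down, z forward; pixel columns grow to the right and rows downward; lengths in m; the calibration is good to about 2 mm. A picture is of the moment at which its call begins: read the wrist's pose just before it. camera_model takes no time and is no camera call; for the wrist camera it gives the pose at the moment of the call.
A pose or a line that the arm cannot do raises robot.MotionError and nothing moves.
- robot.close_job(): hands the job in, once; it reports no verdict.
The state is a dict: "t": time; "q": joint angles; "joint_vel": joint speeds; "tau": joint torques, N m; "eef_pos": TCP position; "orientation": TCP orientation; "force": force on the tool from outside, world axes, zero at the start; "ft_torque": the same for the moment, N m; "gripper_width": opening from 0.0 (shut) to 1.0 (fully open).
Only numpy, scipy, OpenCV 4.12 (cv2) and the standard library are available. Lean on these libraries where they do the work, as an engineer would, in place of code of your own. Each camera call takes 0.05 s, during which the arm holds its last target.

## Working session

There is one attempt and no reset: what is moved stays moved. The work goes in short steps, each a Python script; the robot and the scene stay as the last script left them, time stands still between calls to the robot, and variables do not carry over. Pictures are saved under pics/ and viewed, and the job is handed in when it is done.

```bash
ls; mkdir -p pics
cat > h.py <<'E'
import numpy as np, cv2
from plant import robot
def snap(n,f):
    m=robot.camera_model(n); p,d=robot.camera(n)
    cv2.imwrite(f'pics/{f}.png',p[:,:,::-1]); np.savez(f'pics/{f}.npz',p=p,d=d,K=m['intrinsics'],R=m['R'],t=m['t'])
    return p,d,m
def load(f):
    z=np.load(f'pics/{f}.npz'); return z['p'],z['d'],dict(intrinsics=z['K'],R=z['R'],t=z['t'])
def ray(m,u,v,z):
    K,R,t=[np.array(m[k]) for k in('intrinsics','R','t')]
    c=-R.T@t; r=R.T@np.linalg.inv(K)@np.array([u,v,1.]); return c+r*(z-c[2])/r[2]
def cloud(m,d):
    K,R,t=[np.array(m[k]) for k in('intrinsics','R','t')]
    v,u=np.indices(d.shape); P=np.stack([(u-K[0,2])/K[0,0]*d,(v-K[1,2])/K[1,1]*d,d],-1)
    P=(P-t)@R; P[d==0]=np.nan; return P
E
python3 - <<'E'
from h import *
for n in('scene','side','wrist'):
    p,d,m=snap(n,n+'0'); print(n,-np.array(m['R']).T@m['t'],np.array(m['R'])[2])
s=robot.state(); print(s['t'],s['orientation'],s['gripper_width'],s['force'])
E
```

```text
pics
scene [1.10570641 0.7936547  1.12656484] [-0.40185852 -0.55205884 -0.73057564]
side [ 0.26114184 -0.71121109  0.67431719] [ 0.27890321  0.74032734 -0.61166039]
wrist [0.52471534 0.07979485 0.37327979] [-0.00146551 -0.31033911 -0.95062479]
0.15 [-1.79999928e+02  8.55321904e-02 -3.63489955e-04] 1.001204239529282 [-0.7539663   0.0548759  -0.06352561]
```

View pics/scene0.png

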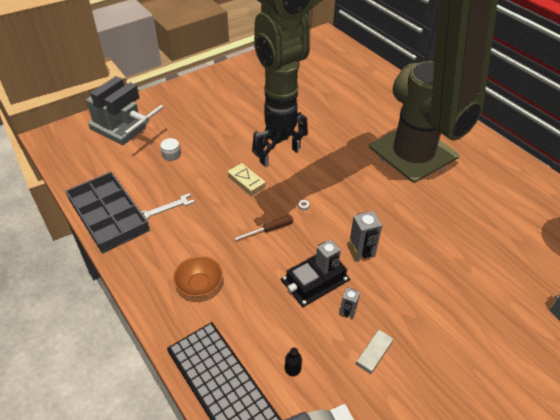

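View pics/side0.png

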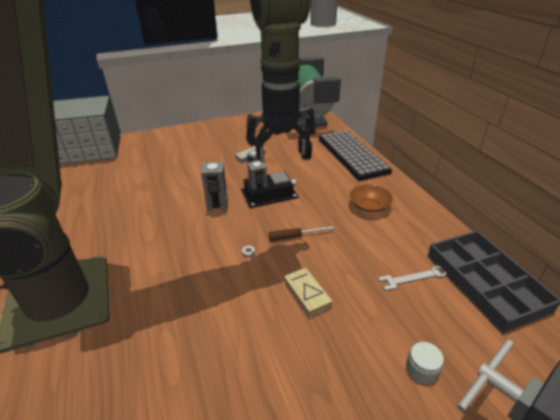

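View pics/wrist0.png

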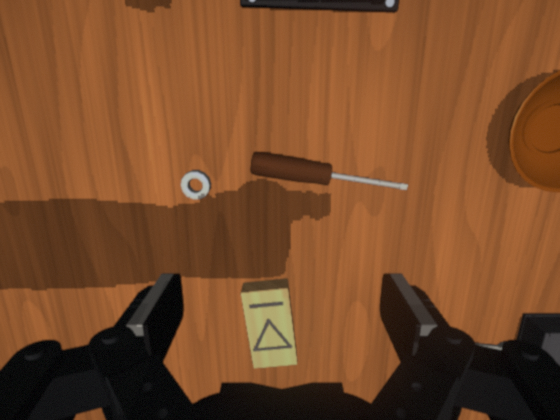

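Scene view: fuse-carrier look-alikes are the large one (366,235), the one standing in the base (328,258) and the small loose one (349,302). The middle-sized one is in the base at (328,258). The sign is the only yellow block, at (247,178), and is also seen at wrist (269,325). The screwdriver is at (278,224), the collar (304,205), the stone (375,351), and the tin is probably (170,149).

Run:
```python
from h import *
p,d,m=load('scene0')
c=p[200:340,270:420,::-1]; cv2.imwrite('pics/crop0.png',cv2.resize(c,None,fx=4,fy=4,interpolation=cv2.INTER_CUBIC))
for n in('wrist0','scene0','side0'):
    p,d,m=load(n); h=cv2.cvtColor(p,cv2.COLOR_RGB2HSV)
    k=cv2.inRange(h,(22,50,90),(35,255,255)); k=cv2.morphologyEx(k,cv2.MORPH_CLOSE,np.ones((5,5)))
    cs=[c for c in cv2.findContours(k,0,2)[0] if cv2.contourArea(c)>200]
    for c in cs:
        if n=='wrist0':
            w=np.array([ray(m,*q[0],0.025)[:2] for q in cv2.convexHull(c)]).astype(np.float32)
            print(n,cv2.minAreaRect(w*1000))
        else:
            P=cloud(m,d)[c[:,0,1],c[:,0,0]]; print(n,cv2.boundingRect(c),np.nanmedian(P,0),np.nanmin(P,0),np.nanmax(P,0))
p,d,m=load('scene0'); P=cloud(m,d)
for nm,u,v in [('big',368,218),('mid',328,247),('small',351,294),('cap',304,272),('cyl',292,288),('collar',304,205),('driver',278,224),('drtip',238,238),('bottle',293,362),('stone',375,351),('tin',170,145),('bowl',198,275),('wrench',187,201)]:
    print(nm,np.nanmedian(P[v-2:v+3,u-2:u+3].reshape(-1,3),0).round(3))
```

```text
wrist0 ((510.08270263671875, -186.9874267578125), (54.39849090576172, 109.75146484375), 6.4344987869262695)
scene0 (229, 163, 35, 27) [ 0.51985071 -0.17834985  0.02678415] [ 0.47906726 -0.24451832  0.02194289] [ 0.54032145 -0.13129644  0.03095779]
scene0 (128, 35, 127, 49) [ 0.17698356 -1.17072979 -0.20103403] [-0.17794886 -1.20950187 -0.21470014] [ 0.65203234 -0.0420612   0.56803444]
side0 (0, 292, 18, 57) [-0.08530296 -0.01423132  0.0125162 ] [-0.11265565 -0.10288073  0.00067455] [-0.07609618  0.05159562  0.01455465]
side0 (286, 270, 45, 39) [ 0.50364212 -0.20007828  0.02531832] [ 0.47531431 -0.24460095  0.0224218 ] [ 0.53861921 -0.13300762  0.02846704]
big [0.401 0.206 0.135]
mid [0.529 0.207 0.112]
small [0.554 0.328 0.081]
cap [0.594 0.201 0.057]
cyl [0.635 0.21  0.032]
collar [ 0.428 -0.012  0.008]
driver [0.538 0.014 0.021]
drtip [ 0.649 -0.016  0.006]
bottle [0.759 0.379 0.061]
stone [0.579 0.448 0.02 ]
tin [ 0.636 -0.421  0.047]
bowl [0.798 0.028 0.008]
wrench [ 0.695 -0.214  0.009]
```

View pics/crop0.png

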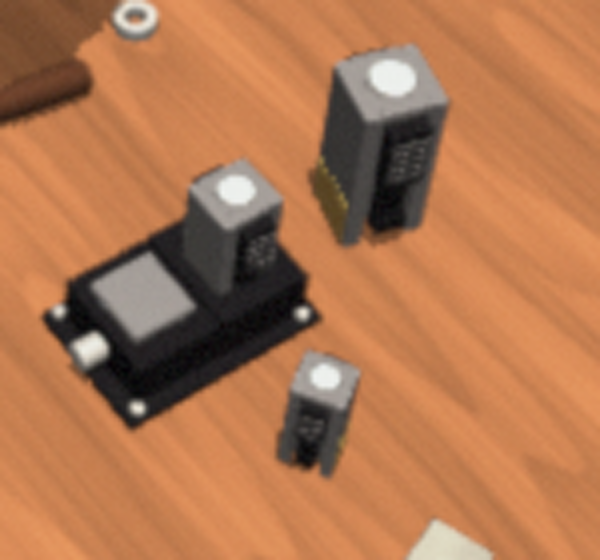

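Crop confirms: the middle-sized carrier is the one in the black base with the grey cap, and the large and small ones are loose decoys. Next I'm checking that the planned poses are reachable.

```bash
cat >> h.py <<'E'
from scipy.spatial.transform import Rotation as Rn
def rpy(x,z):
    x=np.array(x,float);z=np.array(z,float);x/=np.linalg.norm(x);z/=np.linalg.norm(z)
    return Rn.from_matrix(np.stack([x,np.cross(z,x),z],1)).as_euler('xyz',degrees=True)
E
python3 - <<'E'
from h import *
a=np.radians(6.43); jaw=np.array([np.cos(a),np.sin(a),0]); c=np.array([.510,-.187,0])
for s in(1,-1):
    yt=np.cross([0,0,-1],s*jaw); g=c+.036*yt
    print(s,g,robot.inverse_kinematics([g[0],g[1],.003],rpy(s*jaw,[0,0,-1])))
for az in(-50,-40,-30,-20):
  for rr in (.4,.45,.5,.55):
    b=np.radians(az); r=np.array([np.cos(b),np.sin(b),0]); l=np.array([-r[1],r[0],0])
    for s in(1,-1):
        q=robot.inverse_kinematics(list(r*rr+[0,0,.091]),rpy(s*l,r)); print(az,rr,s,None if q is None else np.round(q,0))
E
```

```text
1 [ 0.51403161 -0.22277354  0.        ] [-23.43118021  29.23041664 -23.19863207  37.57095129   0.
  60.13881979]
-1 [ 0.50596839 -0.15122646  0.        ] [ -16.64062672   26.82019571  -27.92134297   35.25846132    0.
 -113.07062672]
-50 0.4 1 None
-50 0.4 -1 None
-50 0.45 1 None
-50 0.45 -1 None
-50 0.5 1 None
-50 0.5 -1 None
-50 0.55 1 None
-50 0.55 -1 None
-40 0.4 1 None
-40 0.4 -1 None
-40 0.45 1 None
-40 0.45 -1 None
-40 0.5 1 None
-40 0.5 -1 None
-40 0.55 1 None
-40 0.55 -1 None
-30 0.4 1 None
-30 0.4 -1 None
-30 0.45 1 None
-30 0.45 -1 None
-30 0.5 1 None
-30 0.5 -1 None
-30 0.55 1 None
-30 0.55 -1 None
-20 0.4 1 None
-20 0.4 -1 None
-20 0.45 1 None
-20 0.45 -1 None
-20 0.5 1 None
-20 0.5 -1 None
-20 0.55 1 None
-20 0.55 -1 None
```

Run:
```python
from h import *
ik=robot.inverse_kinematics
b=np.radians(-25); r=np.array([np.cos(b),np.sin(b),0]); l=np.array([-r[1],r[0],0]); Z=np.array([0,0,1.])
# tilt outward (t>0) from down, TCP height .091
for h in(.01,.06,.09):
  for t in(-75,-60,-45,-30,30,45,60,75,90):
    T=np.radians(t); z=np.sin(T)*r-np.cos(T)*Z
    print(h,t,[(rr) for rr in np.arange(.3,.91,.05).round(2) for s in(1,) if ik(list(r*rr+h*Z),rpy(l,z)) is not None])
# sideways horizontal
for h in(.09,):
  for psi in(-90,-60,-45,-30,30,45,60,90):
   for t in(60,75,90):
    T=np.radians(t);P=np.radians(psi);hd=np.cos(P)*r+np.sin(P)*l; jw=np.cross(Z,hd); z=np.sin(T)*hd-np.cos(T)*Z
    print('side',psi,t,[(rr) for rr in np.arange(.3,.91,.05).round(2) if ik(list(r*rr+h*Z),rpy(jw,z)) is not None or ik(list(r*rr+h*Z),rpy(-jw,z)) is not None])
```

```text
0.01 -75 [np.float64(0.3), np.float64(0.35), np.float64(0.4)]
0.01 -60 [np.float64(0.3), np.float64(0.35), np.float64(0.4), np.float64(0.45), np.float64(0.5)]
0.01 -45 [np.float64(0.3), np.float64(0.35), np.float64(0.4), np.float64(0.45), np.float64(0.5), np.float64(0.55), np.float64(0.6)]
0.01 -30 [np.float64(0.3), np.float64(0.35), np.float64(0.4), np.float64(0.45), np.float64(0.5), np.float64(0.55), np.float64(0.6), np.float64(0.65), np.float64(0.7)]
0.01 30 [np.float64(0.45), np.float64(0.5), np.float64(0.55), np.float64(0.6), np.float64(0.65), np.float64(0.7), np.float64(0.75), np.float64(0.8), np.float64(0.85), np.float64(0.9)]
0.01 45 [np.float64(0.6), np.float64(0.65), np.float64(0.7), np.float64(0.75), np.float64(0.8), np.float64(0.85), np.float64(0.9)]
0.01 60 [np.float64(0.7), np.float64(0.75), np.float64(0.8), np.float64(0.85), np.float64(0.9)]
0.01 75 [np.float64(0.8), np.float64(0.85), np.float64(0.9)]
0.01 90 []
0.06 -75 [np.float64(0.3), np.float64(0.35), np.float64(0.4)]
0.06 -60 [np.float64(0.3), np.float64(0.35), np.float64(0.4), np.float64(0.45), np.float64(0.5)]

[... 5548 characters left out ...]
0.85), np.float64(0.9)]
side 60 90 [np.float64(0.3), np.float64(0.35), np.float64(0.4), np.float64(0.45), np.float64(0.5), np.float64(0.55), np.float64(0.8), np.float64(0.85), np.float64(0.9)]
side 90 60 [np.float64(0.3), np.float64(0.35), np.float64(0.4), np.float64(0.45), np.float64(0.5), np.float64(0.55), np.float64(0.6), np.float64(0.65), np.float64(0.7), np.float64(0.75), np.float64(0.8)]
side 90 75 [np.float64(0.3), np.float64(0.35), np.float64(0.4), np.float64(0.45), np.float64(0.5), np.float64(0.55), np.float64(0.6), np.float64(0.65), np.float64(0.7), np.float64(0.75)]
side 90 90 [np.float64(0.3), np.float64(0.35), np.float64(0.4), np.float64(0.45), np.float64(0.5), np.float64(0.55)]
```

```bash
cat >> h.py <<'E'
a_=np.radians(6.43); jaw=np.array([np.cos(a_),np.sin(a_),0]); h=np.array([-np.sin(a_),np.cos(a_),0]); Z=np.array([0,0,1.])
c=np.array([.510,-.187,0]); TL=np.radians(15)
z1=-np.cos(TL)*Z-np.sin(TL)*h; o1=rpy(jaw,z1)
z2=np.cos(TL)*h-np.sin(TL)*Z; o2=rpy(jaw,z2)
pick=c+h*(.037-.0049)+.005*Z
E
python3 - <<'E'
from h import *
ik=robot.inverse_kinematics
print(o1,o2,pick)
for p in(pick,pick+.1*Z): print(np.round(ik(list(p),list(o1)),1))
for x in(.4,.45,.5):
  for y in(-.15,-.2,-.25):
    b=np.array([x,y,0]); f=lambda p:(lambda q:None if q is None else np.round(q).astype(int))(ik(list(p),list(o2)))
    t=b+.0075*h+.087*Z
    print(x,y,f(t),f(t+.06*Z),f(t-.1*z2))
robot.move_to(list(pick+.1*Z),list(o1)); s=robot.state(); print(s['t'],s['eef_pos'])
snap('wrist','w1')
E
```

```text
[165.     0.     6.43] [-105.      0.      6.43] [ 0.50640514 -0.15510193  0.005     ]
[ -8.3  25.1 -33.3  27.7 -14.5  74.8]
[ -8.3  17.8 -25.9  42.3 -14.5  74.8]
0.4 -0.15 [-46  59   1 103  36  11] [-46  55   1 107  36  11] [-51  64  18 116  31   9]
0.4 -0.2 [-49  62   8 108  33  10] [-49  58   8 113  33  10] None
0.4 -0.25 [-52  65  17 114  31   9] [-52  61  17 118  31   9] None
0.45 -0.15 [-43  62   8 106  39  13] [-43  57   8 111  39  13] [-48  67  26 121  34  11]
0.45 -0.2 [-46  65  15 112  36  11] [-46  61  16 117  36  11] None
0.45 -0.25 [-49  68  25 118  34  10] None None
0.5 -0.15 [-40  65  16 111  42  14] [-40  60  16 115  42  14] None
0.5 -0.2 [-43  68  24 117  39  12] [-43  64  24 121  39  12] None
0.5 -0.25 None None None
0.9583 [ 0.50735702 -0.15484587  0.10563094]
```

View pics/w1.png

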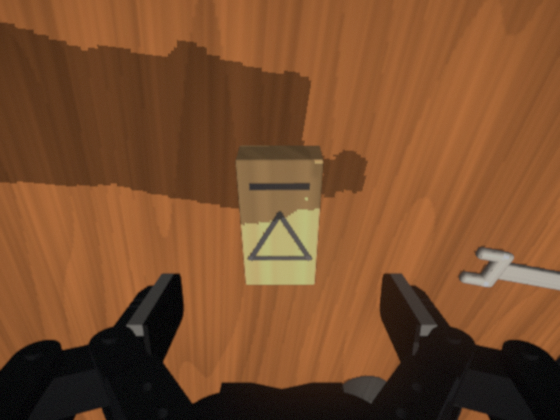

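Run:
```python
from h import *
ik=robot.inverse_kinematics
lo=np.array([-159.42,-47.68,-73.54,-108.79,-90,-180]);hi=np.array([159.42,98.78,78.23,121.32,84.71,180])
q0=np.array(robot.state()['q']); res=[]
for tl in(15,):
 T=np.radians(tl)
 for x in(.35,.4,.45,.5,.55):
  for y in(-.15,-.2,-.25,-.3):
   for ph in range(-180,180,15):
    P=np.radians(ph); hh=np.array([np.cos(P),np.sin(P),0]); jw=np.cross(hh,Z); zz=np.cos(T)*hh-np.sin(T)*Z; o=list(rpy(jw,zz))
    t=np.array([x,y,0])+.0075*hh+.087*Z
    qs=[ik(list(p),o) for p in(t,t+.06*Z,t-.04*zz,t-.08*zz,t-.08*zz+.08*Z)]
    if any(q is None for q in qs): continue
    Q=np.array(qs); mg=np.minimum(Q-lo,hi-Q).min(); res.append((mg,x,y,ph,Q[0].round().astype(int),Q[3].round().astype(int),np.abs(Q[0]-q0).max().round()))
res.sort(key=lambda r:-r[0]); print(len(res))
for r in res[:40]: print(*r)
```

```text
180
30.686300396734502 0.35 -0.2 -105 [ 12  47 -33  69 -59 -27] [ 20  48 -26  81 -52 -20] 102.0
27.672626444416935 0.4 -0.2 -105 [ 11  49 -25  74 -60 -28] [ 18  50 -18  86 -54 -21] 103.0
27.625337424783197 0.35 -0.15 -90 [ 23  45 -42  59 -62 -31] [ 33  46 -35  73 -54 -22] 106.0
27.31032168149079 0.35 -0.15 -105 [ 18  49 -30  75 -54 -21] [ 26  50 -22  86 -47 -17] 96.0
26.56055508784027 0.4 -0.15 60 [-59  49 -26  76  58  25] [-66  51 -18  87  51  19] 72.0
26.47016641337423 0.35 -0.25 45 [-74  50 -26  76  58  25] [-81  51 -18  87  51  20] 72.0
26.357110349541756 0.35 -0.15 60 [-64  49 -29  76  53  21] [-71  50 -21  87  46  16] 67.0
26.35436337640101 0.35 -0.3 -120 [ -4  50 -23  75 -61 -28] [  3  51 -16  87 -54 -22] 103.0
25.45213512935274 0.4 -0.15 -90 [ 21  46 -36  62 -65 -34] [ 30  47 -29  76 -57 -24] 109.0
25.258651461263213 0.35 -0.25 -105 [  6  46 -35  62 -65 -35] [ 15  47 -29  76 -57 -25] 109.0
25.094668898740913 0.35 -0.2 45 [-72  47 -33  69  60  27] [-80  48 -26  81  52  20] 74.0
24.80105211850551 0.4 -0.25 -105 [  5  47 -28  67 -65 -35] [ 13  49 -21  81 -58 -26] 110.0
24.433025
[... 1814 characters left out ...]
55 -0.3 -105 [ -1  53  -5  74 -69 -46] [  6  56   2  90 -65 -34] 120.0
20.526826207106794 0.5 -0.3 -105 [ -1  50 -14  68 -69 -46] [  6  53  -7  84 -64 -34] 120.0
20.5132237630946 0.35 -0.2 -120 [  7  52 -21  83 -50 -19] [ 13  53 -13  93 -45 -15] 94.0
20.474334918947747 0.45 -0.3 -105 [ -1  48 -22  63 -70 -46] [  7  50 -15  79 -64 -33] 121.0
20.41107646998151 0.4 -0.3 -105 [ -1  45 -30  57 -70 -46] [  8  47 -23  75 -63 -32] 121.0
20.333364543901496 0.35 -0.3 -105 [ -1  43 -38  51 -70 -46] [  8  45 -31  70 -62 -31] 121.0
20.101788011236195 0.4 -0.2 45 [-66  47 -32  65  65  34] [-74  48 -25  79  57  25] 79.0
19.74157717064253 0.45 -0.3 45 [-65  52 -14  77  65  35] [-72  53  -7  90  59  27] 79.0
```

Run:
```python
from h import *
s0=robot.state()
robot.move_linear(list(pick),speed=0.08); s=robot.state(); print(s['t'],s['eef_pos'],np.array(s['force'])-s0['force'])
robot.set_gripper(0.0,50); s=robot.state(); print(s['gripper_width'],s['gripper_width']*85,np.array(s['force'])-s0['force'])
robot.move_linear(list(pick+.19*Z),speed=0.15); s=robot.state(); print(s['t'],s['gripper_width'],s['force'])
snap('wrist','w2');snap('side','s2')
a=cv2.imread('pics/w2.png');b=cv2.imread('pics/s2.png');cv2.imwrite('pics/v2.png',cv2.resize(np.hstack([a,b]),(800,300)))
```

```text
2.4083 [ 0.50694184 -0.15520121  0.00549348] [-0.19948044  0.33503379  0.25609052]
0.6387552373317328 54.29419517319729 [-1.54711445  1.73169173  4.4130458 ]
4.2167 0.6431203954210727 [-0.29257757 -0.07968716 -1.04569756]
```

View pics/v2.png

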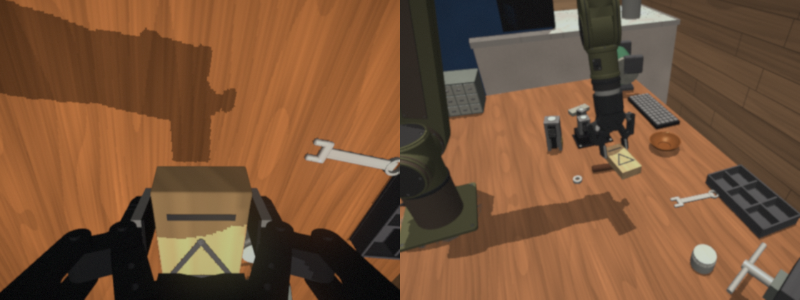

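The block is held by its bar end, level between the fingers (wrist half, centre at about (202,225)). Now moving it to the stand pose.

```bash
cat >> h.py <<'E'
P_=np.radians(45); h3=np.array([np.cos(P_),np.sin(P_),0]); j3=np.cross(h3,Z); z3=np.cos(TL)*h3-np.sin(TL)*Z; o3=rpy(j3,z3)
place=np.array([.40,-.25,0])+.0075*h3+.087*Z
def blockfit(P,msk):
    return P[msk]
E
python3 - <<'E'
from h import *
robot.move_to(list(place+.06*Z),list(o3)); robot.sleep(.3); s=robot.state(); print(s['t'],s['eef_pos'],s['gripper_width'],s['force'])
for n in('side','scene'): snap(n,n[:2]+'3')
a=cv2.imread('pics/si3.png');b=cv2.imread('pics/sc3.png');cv2.imwrite('pics/v3.png',cv2.resize(np.hstack([a,b]),(800,300)))
for n in('si3','sc3'):
    p,d,m=load(n); P=cloud(m,d); hs=cv2.cvtColor(p,cv2.COLOR_RGB2HSV)
    k=(cv2.inRange(hs,(20,40,60),(36,255,255))>0)&(np.linalg.norm(P[...,:2]-[.4,-.25],axis=-1)<.1)&(P[...,2]>.02)
    Q=P[k]; print(n,len(Q),Q.min(0),Q.max(0)); 
    if len(Q)>30:
        ct=np.median(Q,0); u,sv,vt=np.linalg.svd(Q-ct,full_matrices=False); print(ct,sv,vt[0],vt[2])
E
```

```text
5.8417 [ 0.40591551 -0.2437356   0.14747013] 0.6469141240729351 [-0.06535905  0.59247753 -1.24851901]
si3 244 [ 0.37314459 -0.26986285  0.16798307] [ 0.42270069 -0.2237519   0.17217371]
[ 0.39473079 -0.24580117  0.1701648 ] [0.20734911 0.10612612 0.01369851] [ 0.67206894 -0.74048254 -0.0029907 ] [ 0.00168245 -0.00251183  0.99999543]
sc3 101 [ 0.3728463  -0.27033777  0.16310301] [ 0.42634164 -0.22280637  0.17728905]
[ 0.39922952 -0.24795143  0.17184212] [0.15592997 0.07317494 0.02508862] [-0.72703895  0.68603868 -0.0276638 ] [ 0.05372018  0.01667058 -0.99841686]
```

View pics/v3.png

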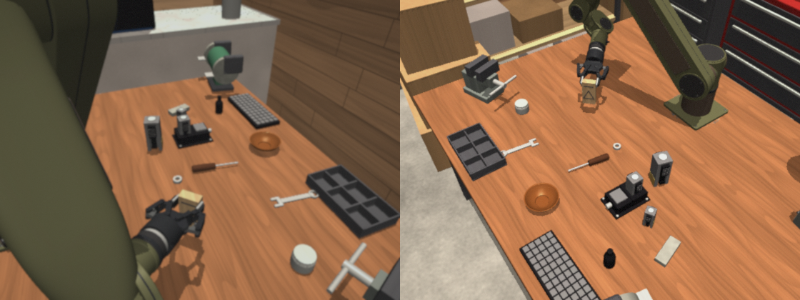

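The block hangs vertical between the fingers, with its top end face level at z = 0.170 (side view, about (190,198)). Its foot is therefore about 60 mm up. Lowering to contact.

Run:
```python
from h import *
f0=np.array(robot.state()['force'])
robot.move_linear(list(place+.002*Z),speed=0.06)
for k in range(8):
    s=robot.state(); f=np.array(s['force'])-f0; print(round(s['t'],2),np.round(s['eef_pos'],4),f.round(1))
    if f[2]>3: break
    robot.move_linear(list(place+(.002-.001*(k+1))*Z),speed=0.02)
robot.sleep(.2); s=robot.state(); print(s['t'],np.array(s['force'])-f0)
```

```text
7.06 [ 0.4054 -0.2448  0.0893] [-0.2  0.2  0.6]
7.31 [ 0.4053 -0.2448  0.0882] [0.1 0.2 0.4]
7.56 [ 0.4055 -0.2448  0.088 ] [-1.4 -0.5  6.5]
7.7583 [-1.31796602 -0.08829492  7.17923024]
```

Run:
```python
from h import *
robot.set_gripper(0.72); robot.set_gripper(0.97)
s=robot.state(); p0=np.array(s['eef_pos']); print(s['t'],s['gripper_width'],s['force'])
snap('side','si4')
robot.move_linear(list(p0-.05*z3),speed=0.06); robot.move_linear(list(p0-.08*z3+.0*Z),speed=.15)
s=robot.state(); print(s['t'])
for n in('side','scene'): snap(n,n[:2]+'5')
a=cv2.imread('pics/si5.png');b=cv2.imread('pics/sc5.png');cv2.imwrite('pics/v5.png',cv2.resize(np.hstack([a,b]),(800,300)))
for n in('si4','si5','sc5'):
    p,d,m=load(n); P=cloud(m,d); hs=cv2.cvtColor(p,cv2.COLOR_RGB2HSV)
    k=(cv2.inRange(hs,(20,40,60),(36,255,255))>0)&(np.linalg.norm(P[...,:2]-[.4,-.25],axis=-1)<.1)&(P[...,2]>.1)
    Q=P[k]; print(n,len(Q),np.median(Q,0),Q.max(0))
```

```text
8.35 0.9723382932253555 [ 0.39919184 -0.50424204  0.78316035]
9.7333
si4 252 [ 0.39506921 -0.24879644  0.11063019] [ 0.42156902 -0.2248957   0.11316623]
si5 237 [ 0.39374326 -0.24714418  0.11065194] [ 0.42111126 -0.2249927   0.11316595]
sc5 93 [ 0.39789457 -0.24915132  0.11187128] [ 0.42573131 -0.2236256   0.11899191]
```

View pics/v5.png

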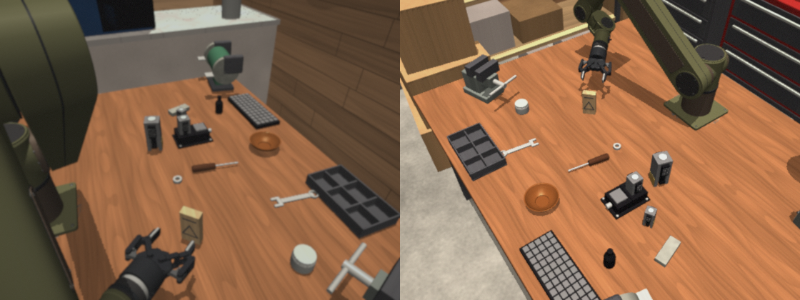

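The block stands by itself at (190,225) side and (589,102) scene, with its top at z = 0.111. Next I raise the arm clear and swing over to the fuse base.

Run:
```python
from h import *
p0=np.array(robot.state()['eef_pos'])
robot.move_linear(list(p0+.08*Z),speed=.2)
q=robot.state()['q']; print(np.round(q,1))
robot.movej([-78,10,-12,68,0,-10])
s=robot.state(); print(s['t'],s['eef_pos'])
# view pose: jaw along -/+y
o=None
robot.movej([10,10,-12,68,0,10])
s=robot.state(); print(s['t'],s['eef_pos'],s['orientation'])
for sg in(1,-1): print(robot.inverse_kinematics([.53,.16,.27],list(rpy([0,sg,0],[0,0,-1]))))
snap('wrist','w6')
```

```text
[-75.6  43.8 -15.6  92.8  56.2  23.6]
11.5167 [ 0.09972846 -0.46724094  0.2452294 ]
13.8833 [0.47176982 0.08247085 0.24708238] [-1.79996194e+02  1.44699540e-02  8.99264089e+01]
[16.79837178 17.03211754  0.8678855  73.83576795  0.         16.79837178]
[  16.79837178   17.03211754    0.8678855    73.83576795    0.
 -163.20162822]
```

View pics/w6.png

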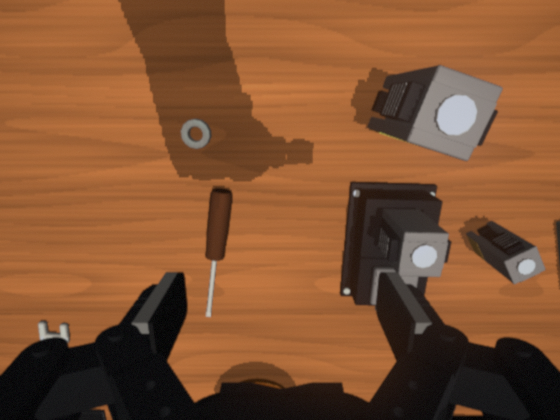

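Wrist view: carrier top disc at (424,256), base plate spanning (342..440, 183..300), large decoy at (455,115), small at (527,266). I'll centre the camera over the base for the precise measurement.

Run:
```python
from h import *
robot.move_to([.47,.205,.29],list(rpy([0,1,0],[0,0,-1]))); robot.sleep(.2)
s=robot.state(); print(s['t'],s['eef_pos'],s['orientation'])
snap('wrist','w7')
```

```text
14.7167 [0.46977283 0.20364501 0.28950629] [-1.79938527e+02  4.28059936e-02  8.98896225e+01]
```

View pics/w7.png

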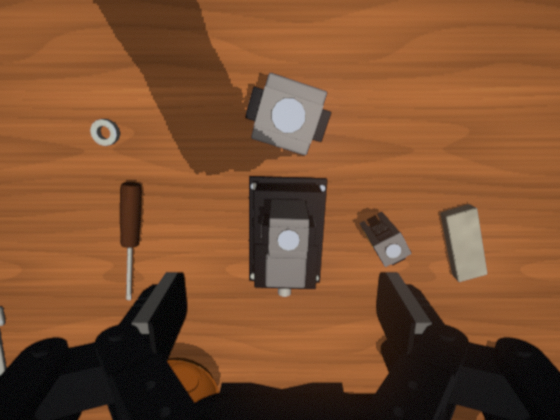

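Run:
```python
from h import *
p,d,m=load('w7')
cv2.imwrite('pics/c7.png',cv2.resize(p[165:305,235:345,::-1],None,fx=4,fy=4,interpolation=cv2.INTER_CUBIC))
hs=cv2.cvtColor(p,cv2.COLOR_RGB2HSV)
k=cv2.inRange(hs,(0,0,135),(180,60,255)); n,lab,st,ce=cv2.connectedComponentsWithStats(k)
for i in range(1,n):
    u,v=ce[i]
    if 240<u<340 and 170<v<310: print(st[i],ce[i].round(1),ray(m,u,v,.108).round(4),ray(m,u,v,.009).round(4))
P=cloud(m,d)
for zl,zh in((.098,.118),(.05,.061),(.04,.049),(.004,.013)):
    kk=((P[...,2]>zl)&(P[...,2]<zh)).astype(np.uint8); kk[:,:235]=0;kk[:,345:]=0;kk[:165]=0;kk[310:]=0
    cs=cv2.findContours(kk,0,2)[0]
    for c in cs:
        if cv2.contourArea(c)>150:
            zm=np.nanmedian(P[kk>0][:,2]); w=np.array([ray(m,*q[0],zm)[:2] for q in c],np.float32)*1000
            print(zl,zm,cv2.minAreaRect(w))
```

```text
[251 184   3   4   9] [251.9 185.7] [0.4721 0.1749 0.108 ] [0.497 0.166 0.009]
[321 185   4   6  18] [322.4 187.5] [0.4741 0.2436 0.108 ] [0.4997 0.2557 0.009 ]
[ 270  220   38   37 1116] [288.6 238.1] [0.5275 0.2108 0.108 ] [0.5693 0.2129 0.009 ]
[269 259  35  13 225] [289.7 263.5] [0.5563 0.2121 0.108 ] [0.6069 0.2145 0.009 ]
[271 260   3   1   3] [272. 260.] [0.5522 0.1936 0.108 ] [0.6015 0.1903 0.009 ]
[269 265   1   2   2] [269.  265.5] [0.5586 0.1903 0.108 ] [0.6099 0.1861 0.009 ]
[276 267   1   1   1] [276. 267.] [0.5603 0.1977 0.108 ] [0.6122 0.1957 0.009 ]
[269 268   2   1   2] [269.5 268. ] [0.5615 0.1908 0.108 ] [0.6137 0.1867 0.009 ]
[272 268   2   1   2] [272.5 268. ] [0.5615 0.194  0.108 ] [0.6137 0.1909 0.009 ]
[297 269   6   5   9] [299.8 271. ] [0.5651 0.2228 0.108 ] [0.6184 0.2285 0.009 ]
[275 271   1   1   1] [275. 271.] [0.5651 0.1966 0.108 ] [0.6183 0.1943 0.009 ]
[277 271   1   1   1] [277. 271.] [0.5651 0.1987 0.108 ] [0.6183 0.197  0.009 ]
[280 271   1   1   1] [280. 271.] [0.5651 0.2019 0.108 ] [0.6184 0.2012 0.009 ]
[282 270   2   1   2] [282.5 270. ] [0.563
[... 972 characters left out ...]
2221 0.108 ] [0.6262 0.2275 0.009 ]
[317 277   1   2   2] [317.  277.5] [0.5729 0.2413 0.108 ] [0.6286 0.2526 0.009 ]
[279 289  11   8  71] [284.1 292.1] [0.5906 0.2062 0.108 ] [0.6516 0.2069 0.009 ]
0.098 0.10831181200730408 ((526.2222900390625, 210.63510131835938), (53.94121170043945, 47.42990493774414), 88.81004333496094)
0.05 0.0553495843064811 ((592.7463989257812, 208.7518768310547), (48.8902473449707, 46.60051345825195), 89.01726531982422)
0.04 0.04534133491145547 ((558.9378662109375, 209.52256774902344), (79.99473571777344, 130.8994140625), 88.08541870117188)
0.004 0.008374546493637983 ((560.7427978515625, 209.7193145751953), (99.02409362792969, 150.11398315429688), 88.13692474365234)
```

View pics/c7.png

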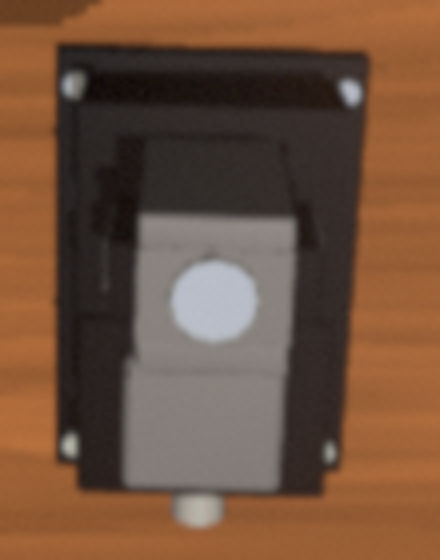

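The plate fit (100×150 mm expected) gives the base origin at (0.5278, 0.2108) with yaw −1.9°. The carrier top disc at pixel (288.6,238) gives (0.5275, 0.2108), so the two agree. I'll descend with the camera on the free +x side.

```bash
cat >> h.py <<'E'
y_=np.radians(-1.88); o4=rpy([np.sin(y_),-np.cos(y_),0],[0,0,-1]); cp=np.array([.5276,.2108,.060])
E
python3 - <<'E'
from h import *
robot.set_gripper(1.0)
robot.move_to(list(cp+.14*Z),list(o4)); robot.sleep(.3)
s=robot.state(); print(s['t'],s['eef_pos'],s['orientation'],s['force'])
e=cp-np.array(s['eef_pos'])+.14*Z
f0=np.array(s['force'])
e[2]=0; robot.move_linear(list(cp+e+.06*Z),speed=.15); 
snap('wrist','w8'); snap('scene','sc8'); snap('side','si8')
s=robot.state(); print(s['t'],s['eef_pos'])
a=cv2.imread('pics/w8.png');b=cv2.imread('pics/sc8.png')[150:330,230:470];b=cv2.resize(b,(560,420));cv2.imwrite('pics/v8.png',cv2.resize(np.hstack([a,b]),(800,300)))
E
```

```text
17.9333 [0.52762532 0.21081001 0.2000513 ] [-1.79993512e+02  3.90092690e-03 -9.18819371e+01] [ 0.64214554  0.92172463 -0.37300153]
18.7667 [0.52867399 0.21121583 0.1213825 ]
```

View pics/v8.png

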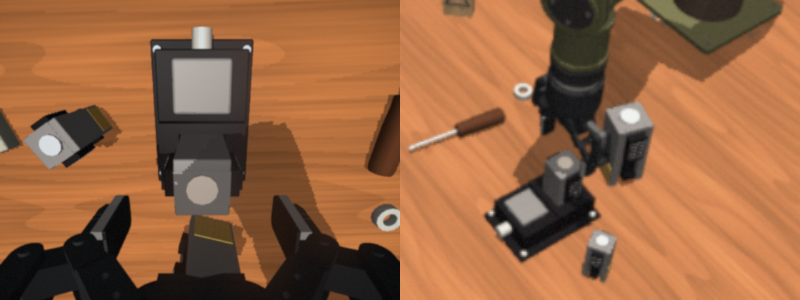

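Wrist view: the carrier's top (174..230, disc at 202,190) is midway between the fingers. Re-measuring the disc from this flipped view before the final descent.

Run:
```python
from h import *
p,d,m=load('w8'); hs=cv2.cvtColor(p,cv2.COLOR_RGB2HSV)
P=cloud(m,d); k=((P[...,2]>.1)&(P[...,2]<.116)).astype(np.uint8); k[:, :200]=0;k[:,360:]=0; k[:200]=0
for c_ in cv2.findContours(k,0,2)[0]:
    if cv2.contourArea(c_)>300: print(cv2.boundingRect(c_),cv2.minAreaRect(np.array([ray(m,*q[0],.108)[:2] for q in c_],np.float32)*1000))
k=((P[...,2]>.0525)&(P[...,2]<.058)).astype(np.uint8)
for c_ in cv2.findContours(k,0,2)[0]:
    if cv2.contourArea(c_)>300: print('cap',cv2.minAreaRect(np.array([ray(m,*q[0],.055)[:2] for q in c_],np.float32)*1000))
```

```text
(229, 217, 108, 85) ((529.8427734375, 210.50103759765625), (52.94083023071289, 46.47687530517578), 88.04218292236328)
cap ((594.0003051757812, 208.30654907226562), (49.296363830566406, 45.26256561279297), 88.0408935546875)
```

Run:
```python
from h import *
cp=np.array([.528,.2106,.060]); f0=np.array(robot.state()['force'])
robot.move_linear(list(cp),speed=.08); s=robot.state(); print(s['t'],s['eef_pos'],np.array(s['force'])-f0)
robot.set_gripper(.66,30); s=robot.state(); print(s['gripper_width'],np.array(s['force'])-f0)
robot.set_gripper(0.0,60); robot.sleep(.2); s=robot.state(); print(s['t'],s['eef_pos'],s['gripper_width']*85,(np.array(s['force'])-f0).round(2),s['ft_torque'])
for n in('side','scene','wrist'): snap(n,n[:2]+'9')
a=cv2.imread('pics/wr9.png');b=cv2.imread('pics/sc9.png')[200:320,260:420];b=cv2.resize(b,(560,420));cv2.imwrite('pics/v9.png',cv2.resize(np.hstack([a,b]),(800,300)))
```

```text
19.6667 [0.52841778 0.21075969 0.06039675] [ 0.09372818 -0.42730037  0.77141261]
0.6561912695060171 [-0.26053988 -0.18992297  1.29706333]
20.575 [0.52853502 0.21048189 0.06224464] 37.5014046053935 [-3.22 -3.25 14.44] [-0.52217344  0.6650867   0.06259695]
```

View pics/v9.png

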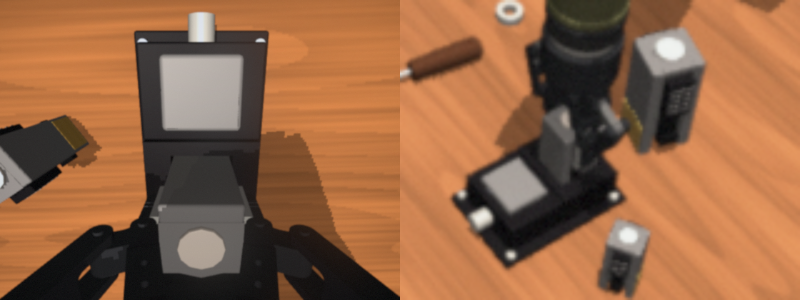

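Run:
```python
from h import *
cp=np.array([.528,.2106,.060]); 
for dz in(.003,.008,.015):
    robot.move_linear(list(cp+dz*Z),speed=.03); s=robot.state(); print(round(s['t'],2),np.round(s['eef_pos'],4),round(s['gripper_width'],3),np.round(s['force'],1))
    if s['force'][2]<-25: print('stuck?'); break
snap('scene','scA'); snap('wrist','wrA')
for n in('wr9','wrA'):
    p,d,m=load(n); P=cloud(m,d); Q=P[225:290,240:330].reshape(-1,3); print(n,np.nanmedian(P[335:360,270:295].reshape(-1,3),0))
a=cv2.imread('pics/wrA.png');b=cv2.imread('pics/scA.png')[200:320,260:420];b=cv2.resize(b,(560,420));cv2.imwrite('pics/vA.png',cv2.resize(np.hstack([a,b]),(800,300)))
```

```text
20.98 [0.5278 0.2106 0.0627] 0.439 [ 0.4 -0.1 -2.2]
21.29 [0.528  0.2107 0.0679] 0.435 [-0.2  0.3 -2.3]
21.68 [0.5283 0.2107 0.0753] 0.44 [ 0.1 -0.  -2. ]
wr9 [0.52937912 0.21053276 0.11110898]
wrA [0.52896293 0.21072406 0.12387219]
```

View pics/vA.png

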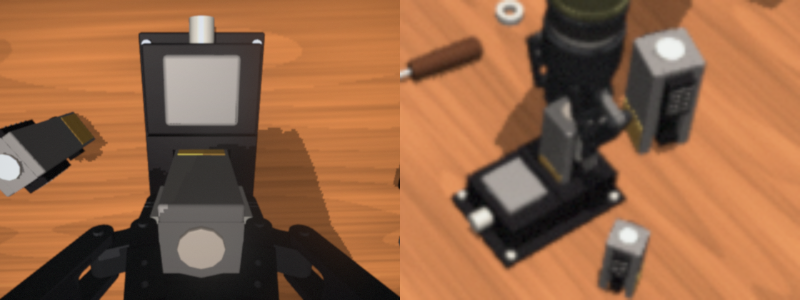

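The carrier rises with the tool: its gold contact band now shows at (200,153) and the disc hasn't moved in the wrist view. Continuing straight up.

Run:
```python
from h import *
cp=np.array([.528,.2106,.060])
robot.move_linear(list(cp+.06*Z),speed=.05); robot.move_linear(list(cp+.13*Z),speed=.07); robot.sleep(.5)
s=robot.state(); print(round(s['t'],2),np.round(s['eef_pos'],4),s['orientation'],round(s['gripper_width'],3),np.round(s['force'],1),np.abs(s['joint_vel']).max())
for n in('side','scene','wrist'): snap(n,n[:2]+'B')
for n,f in(('scB','sc'),('siB','si')):
    p,d,m=load(n); P=cloud(m,d)
    for nm,xy in(('block',(.40,-.25)),('carr',(.528,.2106))):
        k=(np.linalg.norm(P[...,:2]-xy,axis=-1)<(.035))
        if nm=='carr': k&=(P[...,2]<.2)&(P[...,2]>.07)
        if k.sum(): print(n,nm,k.sum(),np.nanpercentile(P[k],[1,99],axis=0).round(3).tolist())
p,d,m=load('wrB');P=cloud(m,d);print(np.nanmedian(P[335:360,270:295].reshape(-1,3),0))
a=cv2.imread('pics/scB.png');b=cv2.imread('pics/siB.png');cv2.imwrite('pics/vB.png',cv2.resize(np.hstack([a,b]),(800,300)))
b=cv2.imread('pics/siB.png')[60:220,180:340];a=cv2.imread('pics/scB.png')[180:320,250:410];cv2.imwrite('pics/vC.png',np.hstack([cv2.resize(a,(400,350)),cv2.resize(b,(400,350))]))
```

```text
24.48 [0.528  0.2106 0.19  ] [ 1.79994775e+02 -2.72360215e-03 -9.18800480e+01] 0.436 [-0.7  0.3 -1.7] 0.06058552171562358
scB block 734 [[0.373, -0.272, -0.001], [0.431, -0.219, 0.115]]
scB carr 364 [[0.506, 0.188, 0.138], [0.551, 0.231, 0.199]]
siB block 1736 [[0.369, -0.281, -0.001], [0.431, -0.231, 0.112]]
siB carr 365 [[0.501, 0.183, 0.137], [0.545, 0.226, 0.199]]
[0.52886146 0.21071068 0.23870851]
```

View pics/vB.png

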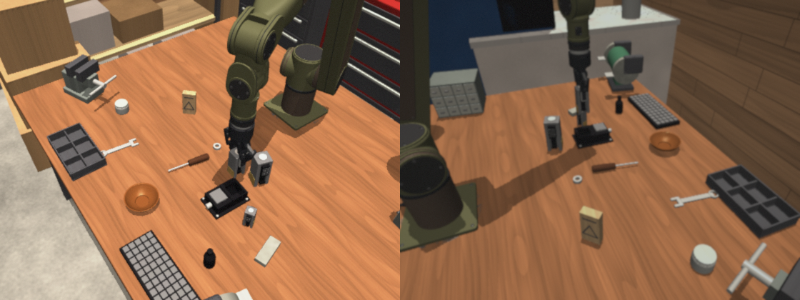

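View pics/vC.png

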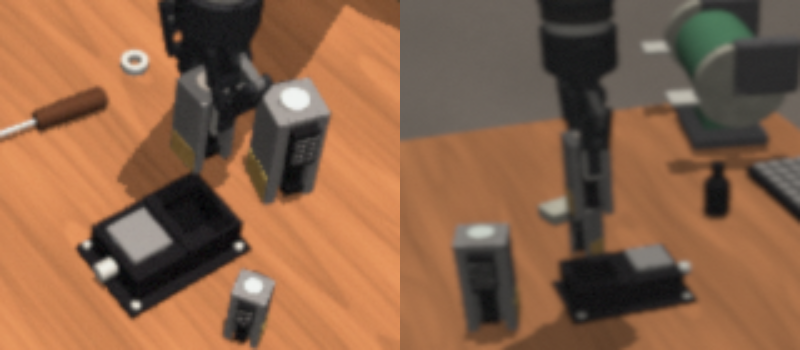

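The scene view shows the block standing at (190,102), the socket empty, and the carrier hanging upright between the fingers at (235,158). Its foot is at z ≈ 0.137, against the 0.105 needed.

Run:
```python
from h import *
P0=None
# compare positions of the bystanders before/after in scene view
a=load('scene0')[0].astype(int);b=load('scB')[0].astype(int); df=np.abs(a-b).sum(2)
for nm,(u,v) in dict(collar=(304,205),driver=(278,224),tin=(170,149),stone=(375,351),small=(349,302),big=(366,235)).items():
    print(nm,df[v-10:v+11,u-10:u+11].mean().round(1))
s=robot.state(); print(s['t'],np.abs(s['joint_vel']).max(),s['gripper_width'])
robot.close_job()
```

```text
collar 48.6
driver 44.1
tin 12.3
stone 16.8
small 11.1
big 9.1
24.625 0.13167844477734866 0.43849266446222573
the job is handed in; nothing more can be done
```

Run:
```python
from h import *
for f in('scene0','scB'):
    p,d,m=load(f); hs=cv2.cvtColor(p,cv2.COLOR_RGB2HSV)
    k=cv2.inRange(hs,(0,0,110),(180,70,255))[190:220,290:318]; v,u=np.nonzero(k); print(f,'collar',u.mean()+290,v.mean()+190)
    k=(cv2.cvtColor(p,cv2.COLOR_RGB2GRAY)<60)[212:236,262:296]; v,u=np.nonzero(k); print('handle',len(u),u.mean()+262,v.mean()+212)
```

```text
scene0 collar 303.21176470588233 204.4470588235294
handle 88 277.75 225.875
scB collar 303.421686746988 204.56626506024097
handle 83 277.56626506024094 225.9879518072289
```

I stood the warning block on its short end at about (0.40, -0.25) and let go of it. I then pinched the catches of the middle-sized carrier (the one in the base), drew it straight up and handed the job in at 24.6 s, still holding it.

**Last checks**
- **Block:** still standing, with its top at about 0.11 m in both the scene and side views.
- **Carrier:** upright, with its foot at about 0.137 m, roughly 9 cm above the socket walls (6 cm was required). The wrist force stayed at or below about 15 N whenever I read it.
- **Catches:** I couldn't see them directly. The carrier came out with no more than about 2 N of pull, so they were unlocked. The gripper width read about 37 mm where 44 mm was expected. I put this down to a non-linear opening scale, but did not check it.
- **Other things:** a before/after image comparison showed little change at the tin, stone and two decoy carriers. The collar and screwdriver areas did differ. Re-measuring them after hand-in put both within 0.3 px of where they started, so the difference was most likely the arm's shadow.

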